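Put the bench centrifuge into service at its isolator

ROBOT

A 6-joint arm with a two-finger parallel gripper is mounted at the origin on the work surface. World frame = base frame: x ahead of the robot, y to its left, z up, the work surface at z = 0. Lengths are in mm, angles in rad, forces in N, time in s.
With the tool pointing down it reaches from about 350 to 975 mm from the base axis. Payload 4.9 kg.
Tool frame: the origin (TCP) lies between the finger pads; the fingertips stand 11 mm ahead of it and the grasp point (between the pads) lies 8 mm behind it; z points along the fingers, y is the line along which they close (so a half turn about z gives the same grasp; the last joint's range is limited). The gripper opens to 85 mm and grips with 20 to 120 N. Pads are 22 mm wide; open, the fingers measure 114 mm over their backs; the gripper's body (76 mm by 85 mm) begins 54 mm behind the grasp point. The pads swing forward as they close: fully open they stand 13 mm farther back than shut.
Start: joints at [1.114, 0.053, 1.613, -0, 1.476, -0.119], TCP at [207.122, 589.663, 242.304] pointing down, gripper open.
Joint ranges: [-3.01, 3.01], [-1.01, 2.22], [0.06, 2.58], [-1.02, 4.17], [0.09, 2.62], [-3.14, 3.14]. Speed limits (rad/s): [2.57, 2.57, 3.14, 3.14, 3.14, 3.14].

INTERFACE

Orientations are given as a 3x3 rotation matrix whose columns are the frame's x, y, z axes.
In Python, from workcell import * gives the robot as it stands.
- The arm moves only by the shell command python3 -m pendant 'ROWS' [FORCE]. ROWS is JSON, a list of rows, each a list of 7 numbers: the shift along the tool's x, y, z normalised to -1 to 1, where 1 is 1 m, then the turn, a rotation vector about the tool's x, y, z normalised to -1 to 1, where 1 is pi rad, then the opening, from -1 (shut) to 1 (fully open). A call has 1 to 20 rows; each row is the pose to reach, as a shift and turn from the pose commanded when the call began, along the tool's axes at that moment, turning the shorter way round; what a row does not reach only later rows make up. A row lasts 1/8 s, in which the tool goes at most 62.5 mm and 10.7 degrees, less where a joint would pass 70% of its speed; a pose out of reach is approached as far as the arm can. A call with a number of a shift or a turn outside -1 to 1 is refused whole. A call with a gripper value outside its range is refused whole. The fingers move at their own pace and stop on an object; FORCE is the grip in N (left out, the last holds). Time passes only in rows, so rows that repeat a pose let the fingers close. It gives the time, the measured TCP pose, the force, the opening and the grip force at its end, in the units of the state.
- read_state(): the state, without advancing time (a new reading comes with each control period).
- read_camera(name): name is "side" or "top"; returns (picture, depth): 384x512x3 uint8, blue, green, red; 384x512 float32, mm along the optical axis (not along the pixel's ray), 0 where there is no reading.
- camera_info(name): a dict with "fx", "fy", "cx", "cy" (pixels), "D" ([k1, k2, p1, p2, k3] as OpenCV has them; the pictures are not rectified), "world_to_cam" (4x4, takes a point from world to camera coordinates). Camera axes: x right, y up, looking along -z (the intrinsics and any distortion apply to the point x, -y, -z); pixel columns grow to the right and rows downward; lengths in mm; the calibration is good to about 2 mm. A picture is of the moment at which its call begins. camera_info takes no time and is no camera call.
- finish_job(): hands the job in; it is judged then, once.
Trained networks look in the newest picture that a camera, given by its name, has taken for a name from the list of things; names that differ only in an ending like _2 or _b are one class to them, and where a whole thing is asked for, a point or a joint stands for the part that bears it (a point fixed in the world has none). Each returns a list of dicts, best first, with "p" (0 to 1); they miss things now and then, are a little off and sometimes report something else, mostly with a low value. They report only what shows in the picture. A call takes as long as a camera call. They do not tell look-alikes from the thing itself.
- spot_in(target, camera): "xyz" ([x, y, z] in mm, in the coordinates of the camera as it stood for that picture, good to about 4 mm: the middle of the surface that is visible of it).
- regions_of(target, camera): "pixels" (384x512 bool, what is visible of it).
The state is a dict: "time_s": time; "joint_positions": joint angles; "joint_velocities": joint speeds; "joint_torque": joint torques, N m; "tcp_pos": TCP position; "orientation": TCP orientation; "force": force on the tool from outside, world axes, zero at the start; "ft_torque": the same for the moment, N m; "width": finger opening in mm; "finger_force": force on a finger pad.
Only numpy, scipy, OpenCV 4.12 (cv2) and the standard library are available. Lean on these libraries where they do the work, as an engineer would, in place of code of your own. Each camera call takes 0.05 s, during which the arm holds its last target. There are 200 camera calls.

TASK

Get the loaded bench centrifuge running: first lower its open lid gently until it is fully shut, then turn the handle of the grey isolator case clockwise from its off detent fully over to its on detent, and then press the large start key on the centrifuge's front deck right down and let it come back up. Never press the small stop key, and do not disturb the white bottle, the jar or the foam tube block.

Things in the scene. Friction and masses are not known exactly. Their poses are not given: they have to be found in the camera images.
- centrifuge: Compact ivory bench centrifuge, fixed to the bench: case 250 (x) x 230 (y) x 120 mm high with a round rotor chamber. Origin: centre of its underside; +x points to its back (the lid's hinge), -x to its front deck, z up. It may stand left or right of the isolator.
- lid (a joint): Hinge of the centrifuge's lid, rad: 0 shut, grows as the lid opens (at most 1.25). The hinge is stiff: the lid stays where it is left. Pushed down near its free edge it needs under 4 N.
- lid_hinge (a point): Point on the lid's hinge axis, mid width, 121 mm above the bench, fixed to the centrifuge with its axes; the hinge axis is along y.
- lid_edge (a point): Middle of the free front edge of the lid's outer (upper) face; it moves with the lid. The lid is an ivory rounded slab 170 long x 200 wide x 28 mm thick; its outer face lies 30 mm above the hinge axis when shut, and this point 165 mm in front of the axis. Axes: x along the lid from the free edge to the hinge, y along the hinge, z out of the outer face.
- start_key (a joint): Travel of the large start key, m: 0 up, 0.005 fully down; a spring key, fully down at 5 N.
- start_key_top (a point): Centre of the top of the large round start key, 28 mm across, in a grey collar 44 mm across, on the front deck at its +y side, 141 mm above the bench. It is pressed straight down. The shut lid's front lies 30 mm behind the key's centre and 10 mm higher than the key's top.
- stop_key (a joint): Travel of the small stop key, m: 0 up, 0.005 fully down.
- stop_key_top (a point): Centre of the top of the small round stop key, 14 mm across, on the front deck at its -y side, 140 mm from the start key.
- isolator: Grey rotary isolator case, fixed to the bench: 130 (x, its long side) x 90 (y) x 72 mm high. Origin: centre of its underside, z up.
- handle (a joint): Angle of the isolator's handle, rad: 0 off (handle points to the case's +y, across the case), 1.571 on (handle points to the case's +x, along the case); it grows clockwise seen from above. Both ends are detents with stops: the handle springs away from the midpoint (0.785) to the nearer end; moving it takes about 0.2 N m.
- handle_axis (a point): Point on the handle's upright turning axis, at the middle height of the bar (104 mm above the bench), fixed to the case with its axes.
- handle_tip (a point): Outer end of the handle's bar, at its middle height. The black bar is 16 mm wide and 26 mm high (91 to 117 mm above the bench); it reaches 65 mm from the axis to this tip and 20 mm to the other side, on a round hub 44 mm across below it.
- bottle: White plastic wash bottle, 64 mm across, 170 mm high, standing loose; origin at the centre of its underside. Leave alone.
- jar: Glass jar with metal cap, 70 mm across, 75 mm high, standing loose; origin at the centre of its underside. Leave alone.
- tube_block: White foam block 80 x 120 x 35 mm with capped glass tubes up to 87 mm above the bench, loose; origin at the centre of its underside. Leave alone.
Not all that is in view belongs to the job. Leave any pink, purple or yellow look-alike of the isolator alone.

How it is judged:
By the outcome, as a careful person would: the job done as asked, in the order asked, and still so for the second after the job is handed in, with the robot touching nothing.
It also fails if it takes over 69 s, if anything falls off the work surface, if the arm or the gripper's body presses on something with over 40 N, if the wrist force passes 120 N, or if a joint passes its speed limit or range.

## Working session

There is one attempt and no reset: what is moved stays moved. The work goes in short steps, Python scripts to look and compute and a shell command to move; the robot and the scene stay as the last step left them, time stands still between calls to the robot, and variables do not carry over. Pictures are saved under pics/ and viewed, at most 10 in all, crops included, and the job is handed in when it is done.

```bash
mkdir -p pics; cat > h.py <<'E'
from workcell import *
import numpy as np, cv2
def c2w(n,p):
    T=np.linalg.inv(np.array(camera_info(n)["world_to_cam"])); return (T@np.r_[p,1])[:3]
def cloud(n,depth):
    i=camera_info(n);h,w=depth.shape
    K=np.array([[i["fx"],0,i["cx"]],[0,i["fy"],i["cy"]],[0,0,1.]])
    u,v=np.meshgrid(np.arange(w),np.arange(h))
    q=cv2.undistortPoints(np.stack([u,v],-1).reshape(-1,1,2).astype(np.float64),K,np.array(i["D"],float)).reshape(h,w,2)
    P=np.stack([q[...,0]*depth,-q[...,1]*depth,-depth,np.ones_like(depth)],-1)
    W=(P@np.linalg.inv(np.array(i["world_to_cam"])).T)[...,:3]; W[depth==0]=np.nan
    return W
E
python3 - <<'E'
from h import *
for n in("top","side"):
    p,d=read_camera(n); cv2.imwrite(f"pics/{n}0.png",p); np.save(f"{n}0.npy",d)
    for t in("centrifuge","lid_edge","start_key_top","stop_key_top","isolator","handle_tip","handle_axis","bottle","jar","tube_block"):
        try:
            for r in spot_in(t,n)[:3]: print(n,t,round(r["p"],2),c2w(n,r["xyz"]).round())
        except Exception as e: print(t,e)
s=read_state(); print(s["time_s"],np.round(s["orientation"],3))
E
```

```text
top centrifuge 0.56 [510. 191. 126.]
top lid_edge 0.62 [567. 211. 226.]
top lid_edge 0.28 [ 600. -478.   77.]
top start_key_top 0.59 [401. 243. 141.]
top stop_key_top 0.4 [510. 191. 122.]
top isolator 0.85 [ 714. -194.   72.]
top isolator 0.82 [781. 218.  72.]
top isolator 0.67 [ 512. -210.   73.]
top handle_tip 0.72 [ 729. -191.  115.]
top handle_tip 0.69 [335. -86. 116.]
top handle_tip 0.57 [ 307. -321.  115.]
top handle_axis 0.94 [ 516. -215.   75.]
top handle_axis 0.8 [ 304. -322.   69.]
top handle_axis 0.77 [338. -89.  77.]
top bottle 0.88 [572. 488. 113.]
top jar 0.79 [ 600. -479.   76.]
top jar 0.54 [ 520. -210.  113.]
top tube_block 0.81 [785.  28.  38.]
side centrifuge 0.92 [510. 136. 104.]
side lid_edge 0.63 [557. 164. 221.]
side isolator 0.87 [780. 192.  60.]
side isolator 0.86 [ 316. -122.   67.]
side isolator 0.75 [ 501. -245.   64.]
side handle_tip 0.79 [ 323. -103.  100.]
side handle_tip 0.69 [ 718. -208.   95.]
side handle_tip 0.61 [ 510. -230.   99.]
side handle_axis 0.86 [ 289. -353.   69.]
side handle_axis 0.82 [ 503. -244.   66.]
side handle_axis 0.78 [ 711. -226.   62.]
side bottle 0.55 [569. 477.  82.]
side jar 0.93 [ 588. -503.   50.]
side tube_block 0.88 [780.   1.  35.]
side tube_block 0.55 [ 585. -502.   53.]
1.1 [[-0.943  0.331 -0.   ]
 [ 0.331  0.943 -0.   ]
 [-0.    -0.    -1.   ]]
```

View pics/top0.png

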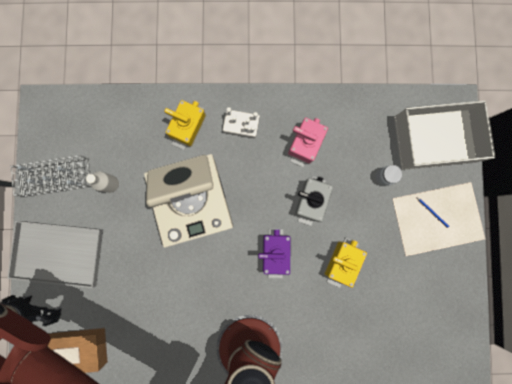

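View pics/side0.png

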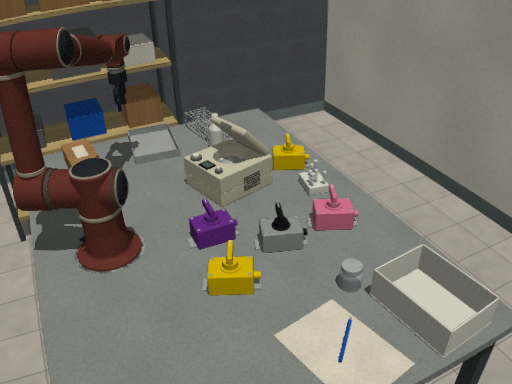

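The top view shows the open centrifuge around (188,205). Its lid is at (178,180), the large start key at (175,235) and the small stop key at (216,223). The grey isolator is at (314,200) with its black handle pointing left; the yellow, pink and purple cases are look-alikes. Next I'll fit the exact poses.

```bash
python3 - <<'E'
from h import *
p=cv2.imread("pics/top0.png"); d=np.load("top0.npy"); W=cloud("top",d); x,y,z=W[...,0],W[...,1],W[...,2]
def rect(m,t):
    P=W[m][:,:2].astype(np.float32); r=cv2.minAreaRect(P); print(t,m.sum(),np.round(r[0],1),np.round(r[1],1),round(r[2],1))
def big(m):
    n,l,s,_=cv2.connectedComponentsWithStats(m.astype(np.uint8)); return l==1+np.argmax(s[1:,4])
iso=(np.hypot(x-514,y+210)<120)
rect(big(iso&(z>64)&(z<80)),"iso top")
hm=big(iso&(z>105)); rect(hm,"handle")
print(W[hm].mean(0), np.median(z[hm]))
cen=(np.hypot(x-520,y-191)<230)&(z>95)&(y<400)&(x<720)&(x>350)
v,u=np.where(cen)
rect(big(cen&(z<135)),"centri case")
rect(big(cen&(z>145)),"lid")
L=big(cen&(z>150)); P=W[L]
# lid plane
c=P.mean(0); U,S,Vt=np.linalg.svd(P-c,full_matrices=False); print("lid plane",c.round(1),Vt.round(3),S)
print("lid z pct",np.percentile(P[:,2],[1,50,99]))
hi=P[P[:,2]>np.percentile(P[:,2],97)]; print("hi",hi.mean(0), hi[hi[:,1].argmin()],hi[hi[:,1].argmax()])
for n in("start_key","stop_key"):
    read_camera("top")
    for r in regions_of(n,"top")[:2]:
        m=r["pixels"]; v,u=np.where(m); print(n,r["p"],m.sum(),u.mean(),v.mean(),np.nanmedian(W[m],0))
for uv in((175,235),(216,223)): print(uv,W[uv[1],uv[0]])
a=cv2.resize(p[140:260,130:250],None,fx=4.5,fy=4.5,interpolation=2);b=cv2.resize(p[160:240,280:350],None,fx=4.5,fy=4.5,interpolation=2)
o=np.zeros((540,540+230,3),np.uint8);o=np.zeros((540,790,3),np.uint8);o[:,:540]=a
b=b[:,:250];o[:b.shape[0],540:540+b.shape[1]]=b; cv2.imwrite("pics/crop.png",o)
E
```

```text
iso top 799 [ 516.8 -221.9] [ 87.9 130.3] 71.8
handle 129 [ 523.7 -199.6] [81.8 16.9] 71.9
[ 523.35422883 -199.78709717  116.36544111] 116.39526573771832
centri case 2546 [512.2 199.7] [249.1 231.5] 16.0
lid 2340 [570.2 214.5] [128.5 197.7] 15.8
lid plane [563.9 211.3 218.9] [[-0.324  0.945  0.054]
 [-0.673 -0.27   0.689]
 [ 0.665  0.186  0.723]] [2705.59388834 2330.11899858  241.08136734]
lid z pct [151.26040586 225.25961488 260.60663622]
hi [524.10074606 211.06938733 260.40279149] [552.07196816 117.33712354 260.07146307] [500.56889841 291.63730227 259.50443938]
start_key 0.46 64 174.015625 234.25 [402.25717495 238.99428066 140.99674814]
stop_key 0.69 5636 188.17423704755146 199.3928317955997 [509.53715568 191.74179802 124.07151903]
(175, 235) [399.0836188  235.94771499 140.55170348]
(216, 223) [436.92555037 106.20552926 141.62798492]
```

View pics/crop.png

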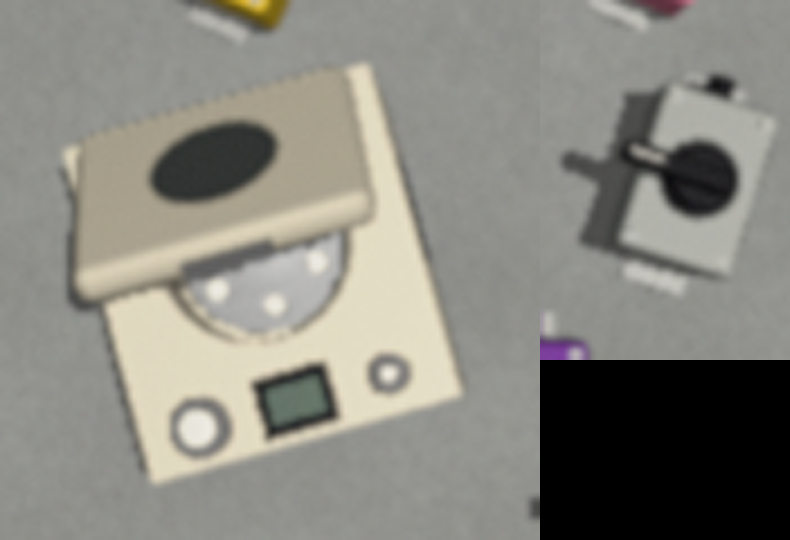

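The crop matches the fit: start key, display and stop key lie along the front deck, and the lid is open about 0.78 rad. The isolator's handle points at about 162° in world, which is the off position. Now the lid path.

```bash
cat >> h.py <<'E'
yaw=np.radians(16.0); C=np.array([512,200.]); EX=np.array([np.cos(yaw),np.sin(yaw)]); EY=np.array([-EX[1],EX[0]])
KEY=np.array([400.5,238.]); HX=(KEY-C)@EX+30+165
def rows(pts,base=None,yawy=None):
    """pts: world tip positions (tip=TCP+11z); prints tool shift rows/1000 from base (TCP,R)"""
    s=read_state(); R=np.array(s["orientation"]); p0=np.array(s["tcp_pos"]) if base is None else base
    t=None
    if yawy is not None:
        cur=np.arctan2(R[1,1],R[0,1]); t=-((yawy-cur+np.pi/2)%np.pi-np.pi/2)/np.pi
    for q in pts: print(np.round(R.T@(np.array(q)+[0,0,11]-p0)/1000,4).tolist(), None if t is None else round(t,4))
def arc(th,r=150,back=11):
    x=-r*np.cos(th)+30*np.sin(th)+HX+back; z=121+r*np.sin(th)+30*np.cos(th); xy=C+EX*x; return [xy[0],xy[1],z]
E
python3 - <<'E'
from h import *
print(HX)
a=arc(0.95); up=list(a); up[2]=300
rows([[207,590,320],up,a],yawy=yaw+np.pi/2)
for th in np.arange(.95,-.01,-.05): print(np.round(th,2),np.round(arc(th),1))
E
```

```text
98.29354042392342
[0.0002, 0.0003, -0.0887] -0.1964
[-0.4547, -0.2397, -0.0687] -0.1964
[-0.4547, -0.2397, -0.0292] -0.1964
0.95 [556.6 212.8 260.5]
0.9 [550.  210.9 257.1]
0.85 [543.6 209.1 253.5]
0.8 [537.3 207.3 249.5]
0.75 [531.2 205.5 245.2]
0.7 [525.4 203.8 240.6]
0.65 [519.7 202.2 235.7]
0.6 [514.3 200.7 230.5]
0.55 [509.2 199.2 225. ]
0.5 [504.3 197.8 219.2]
0.45 [499.8 196.5 213.3]
0.4 [495.5 195.3 207. ]
0.35 [491.5 194.1 200.6]
0.3 [487.8 193.1 194. ]
0.25 [484.5 192.1 187.2]
0.2 [481.5 191.2 180.2]
0.15 [478.8 190.5 173.1]
0.1 [476.5 189.8 165.8]
0.05 [474.5 189.2 158.5]
-0.0 [472.9 188.8 151. ]
```

```bash
python3 -m pendant '[[0,0,-0.089,0,0,-0.196,-1],[0,0,-0.089,0,0,-0.196,-1],[-0.455,-0.24,-0.089,0,0,-0.196,-1],[-0.455,-0.24,-0.089,0,0,-0.196,-1],[-0.455,-0.24,-0.089,0,0,-0.196,-1],[-0.455,-0.24,-0.089,0,0,-0.196,-1],[-0.455,-0.24,-0.089,0,0,-0.196,-1],[-0.455,-0.24,-0.089,0,0,-0.196,-1],[-0.455,-0.24,-0.089,0,0,-0.196,-1],[-0.455,-0.24,-0.089,0,0,-0.196,-1],[-0.455,-0.24,-0.089,0,0,-0.196,-1],[-0.455,-0.24,-0.069,0,0,-0.196,-1],[-0.455,-0.24,-0.069,0,0,-0.196,-1]]' 40; python3 - <<'E'
from h import *
s=read_state(); print(np.round(s["orientation"],3).tolist(),s["width"])
rows([arc(t) for t in np.r_[np.arange(.95,-.01,-.05),-.01]])
E
```

```text
time_s: 2.92
tcp_pos: [554.9, 213.3, 307.9]
orientation: [[-0.961, -0.276, -0.005], [-0.276, 0.961, -0.001], [0.005, 0.001, -1.0]]
force: [0.2, 0.6, -0.0]
width: 0.2
finger_force: 0.0
[[-0.961, -0.276, -0.005], [-0.276, 0.961, -0.001], [0.005, 0.001, -1.0]] 0.21886292183260056
[-0.0017, -0.001, 0.0365] None
[0.0051, -0.001, 0.0398] None
[0.0118, -0.001, 0.0435] None
[0.0183, -0.001, 0.0475] None
[0.0246, -0.001, 0.0519] None
[0.0307, -0.001, 0.0565] None
[0.0365, -0.0011, 0.0615] None
[0.0421, -0.0011, 0.0667] None
[0.0474, -0.0011, 0.0722] None
[0.0524, -0.0011, 0.078] None
[0.0572, -0.0011, 0.084] None
[0.0616, -0.0011, 0.0902] None
[0.0657, -0.0011, 0.0967] None
[0.0695, -0.0011, 0.1033] None
[0.0729, -0.0011, 0.1102] None
[0.076, -0.0011, 0.1171] None
[0.0788, -0.0011, 0.1243] None
[0.0811, -0.0011, 0.1315] None
[0.0832, -0.0011, 0.1389] None
[0.0848, -0.0011, 0.1464] None
[0.0851, -0.0011, 0.1479] None
```

```bash
python3 -m pendant '[[0,0,0.036,0,0,0,-1],[0,0,0.036,0,0,0,-1],[0.005,0,0.04,0,0,0,-1],[0.012,0,0.0435,0,0,0,-1],[0.018,0,0.0475,0,0,0,-1],[0.0215,0,0.05,0,0,0,-1],[0.0245,0,0.052,0,0,0,-1],[0.0275,0,0.054,0,0,0,-1],[0.0305,0,0.0565,0,0,0,-1],[0.0335,0,0.059,0,0,0,-1],[0.0365,0,0.0615,0,0,0,-1],[0.0365,0,0.0615,0,0,0,-1]]'; python3 - <<'E'
from h import *
s=read_state()
rows([arc(t) for t in (.7,.65,.6)]); print(s["force"])
E
```

```text
time_s: 4.42
tcp_pos: [521.3, 202.3, 249.1]
orientation: [[-0.962, -0.274, -0.001], [-0.274, 0.962, -0.0], [0.001, -0.0, -1.0]]
force: [-0.1, -0.3, -0.2]
width: 0.2
finger_force: 0.0
[-0.0043, 0.0004, -0.0024] None
[0.0015, 0.0004, 0.0025] None
[0.0071, 0.0004, 0.0077] None
[-0.06532252 -0.27542308 -0.21005746]
```

```bash
python3 -m pendant '[[0.003,0,0.002,0,0,0,-1],[0.006,0,0.005,0,0,0,-1],[0.009,0,0.0075,0,0,0,-1],[0.009,0,0.0075,0,0,0,-1]]'; python3 - <<'E'
from h import *
p,d=read_camera("side"); cv2.imwrite("pics/s1.png",cv2.resize(p[90:220,150:310],None,fx=4.5,fy=4.5,interpolation=2))
p,d=read_camera("top");W=cloud("top",d)
print(W[[178,185,190],[160,160,160]])
E
```

```text
time_s: 4.92
tcp_pos: [512.6, 199.8, 241.8]
orientation: [[-0.962, -0.274, -0.001], [-0.274, 0.962, -0.0], [0.001, 0.0, -1.0]]
force: [-0.1, -0.5, 0.7]
width: -0.1
finger_force: 0.0
[[533.10667835 190.42724912 546.335432  ]
 [518.22683494 189.47551738 549.29083447]
 [507.98119912 189.60624903 547.987297  ]]
```

View pics/s1.png

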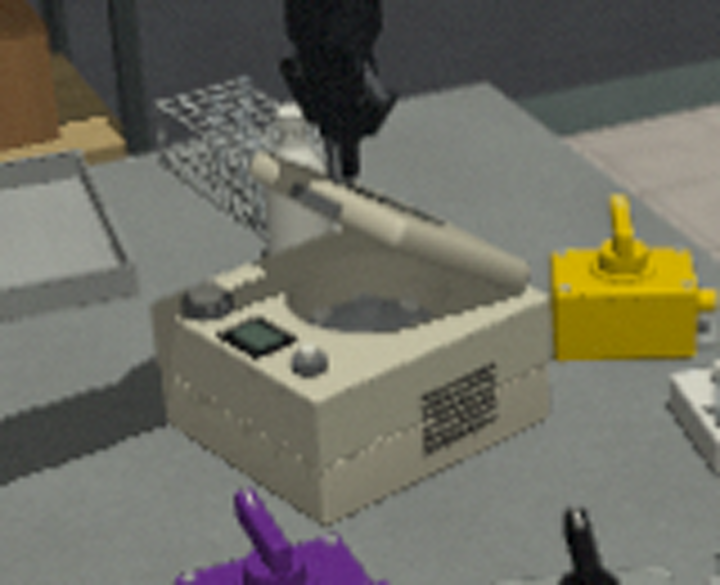

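The side view shows the fingertips on the lid's outer face near the free edge, and the lid is already coming down with very little force. I'll carry on along the arc.

```bash
python3 - <<'E'
from h import *
rows([arc(t) for t in np.arange(.6,0.05,-.05)])
E
```

```text
[-0.0017, 0.0003, 0.0006] None
[0.0037, 0.0003, 0.0061] None
[0.0087, 0.0003, 0.0118] None
[0.0135, 0.0003, 0.0178] None
[0.0179, 0.0003, 0.024] None
[0.0221, 0.0003, 0.0305] None
[0.0259, 0.0003, 0.0371] None
[0.0293, 0.0003, 0.0439] None
[0.0325, 0.0003, 0.0509] None
[0.0352, 0.0003, 0.058] None
[0.0377, 0.0003, 0.0653] None
```

```bash
python3 -m pendant '[[0.002,0,0.003,0,0,0,-1],[0.0037,0,0.006,0,0,0,-1],[0.006,0,0.009,0,0,0,-1],[0.0087,0,0.012,0,0,0,-1],[0.011,0,0.015,0,0,0,-1],[0.0135,0,0.018,0,0,0,-1],[0.0157,0,0.021,0,0,0,-1],[0.018,0,0.024,0,0,0,-1],[0.02,0,0.027,0,0,0,-1],[0.022,0,0.0305,0,0,0,-1],[0.024,0,0.034,0,0,0,-1],[0.026,0,0.037,0,0,0,-1],[0.0275,0,0.0405,0,0,0,-1],[0.0293,0,0.044,0,0,0,-1],[0.031,0,0.0475,0,0,0,-1],[0.0325,0,0.051,0,0,0,-1],[0.034,0,0.0545,0,0,0,-1],[0.035,0,0.058,0,0,0,-1],[0.0365,0,0.0615,0,0,0,-1],[0.0375,0,0.065,0,0,0,-1]]'; python3 - <<'E'
from h import *
rows([arc(t) for t in (.1,.05,0,-.02)])
E
```

```text
time_s: 7.52
tcp_pos: [477.0, 189.6, 177.1]
orientation: [[-0.962, -0.274, -0.0], [-0.274, 0.962, -0.0], [0.0, -0.0, -1.0]]
force: [0.1, 0.3, 0.9]
width: 0.3
finger_force: 0.3
[0.0004, 0.0003, 0.0003] None
[0.0025, 0.0003, 0.0076] None
[0.0042, 0.0003, 0.0151] None
[0.0048, 0.0003, 0.0181] None
```

```bash
python3 -m pendant '[[0.001,0,0.003,0,0,0,-1],[0.002,0,0.006,0,0,0,-1],[0.003,0,0.009,0,0,0,-1],[0.0035,0,0.0115,0,0,0,-1],[0.004,0,0.0135,0,0,0,-1],[0.004,0,0.015,0,0,0,-1],[0.004,0,0.015,0,0,0,-1]]'
```

```text
time_s: 8.4
tcp_pos: [473.1, 188.5, 162.2]
orientation: [[-0.962, -0.274, -0.0], [-0.274, 0.962, -0.0], [0.0, 0.0, -1.0]]
force: [-0.1, -0.1, 0.1]
width: -0.2
finger_force: 0.0
```

```bash
for i in 1; do python3 -m pendant '[[0,0,0.001,0,0,0,-1],[0,0,0.002,0,0,0,-1],[0,0,0.002,0,0,0,-1]]'; done
```

```text
time_s: 8.78
tcp_pos: [473.3, 188.6, 162.0]
orientation: [[-0.962, -0.275, -0.0], [-0.275, 0.962, -0.0], [0.0, -0.0, -1.0]]
force: [-5.8, -1.0, 8.1]
width: -0.3
finger_force: 4.2
```

```bash
python3 -m pendant '[[0,0,0.001,0,0,0,-1],[0,0,0.002,0,0,0,-1],[0,0,0.002,0,0,0,-1]]'
```

```text
time_s: 9.15
tcp_pos: [473.3, 188.6, 161.9]
orientation: [[-0.962, -0.275, -0.001], [-0.275, 0.962, -0.0], [0.001, -0.0, -1.0]]
force: [-10.5, -2.2, 17.6]
width: 0.1
finger_force: 8.6
```

The lid is on its stop: the tip is at z = 151 and the force rises without further motion. Now the handle.

```bash
cat >> h.py <<'E'
AX=np.array([516.7,-221.3])
def han(deg,off,z=98,r=48):
    f=np.radians(71.8-deg); q=AX+r*np.array([np.cos(f),np.sin(f)])-off*np.array([np.sin(f),-np.cos(f)]); return [q[0],q[1],z]
E
python3 - <<'E'
from h import *
rows([han(0,45,200),han(0,45)])
E
```

```text
[0.0812, -0.3411, -0.049] None
[0.0811, -0.3411, 0.053] None
```

```bash
python3 -m pendant '[[0,0,-0.06,0,0,0,-1],[0.081,-0.341,-0.06,0,0,0,-1],[0.081,-0.341,-0.06,0,0,0,-1],[0.081,-0.341,-0.06,0,0,0,-1],[0.081,-0.341,-0.06,0,0,0,-1],[0.081,-0.341,-0.06,0,0,0,-1],[0.081,-0.341,-0.06,0,0,0,-1],[0.081,-0.341,-0.06,0,0,0,-1],[0.081,-0.341,0,0,0,0,-1],[0.081,-0.341,0.05,0,0,0,-1],[0.081,-0.341,0.05,0,0,0,-1],[0.081,-0.341,0.05,0,0,0,-1]]'; python3 - <<'E'
from h import *
rows([han(0,30),han(0,24)]+[han(a,24) for a in range(10,91,10)]+[han(90,22)])
p,d=read_camera("top"); cv2.imwrite("pics/t2.png",cv2.resize(p[140:260,130:340],None,fx=3.8,fy=3.8,interpolation=2)); W=cloud("top",d)
m=(np.abs((W[...,:2]-C)@EX)<110)&(np.abs((W[...,:2]-C)@EY)<90)&(W[...,2]>100)&(W[...,2]<200)
print(np.percentile(W[m][:,2],[5,25,50,75,95]))
E
```

```text
time_s: 10.65
tcp_pos: [490.1, -161.4, 110.3]
orientation: [[-0.961, -0.275, 0.002], [-0.275, 0.961, -0.001], [-0.002, -0.002, -1.0]]
force: [-0.3, -0.6, 0.2]
width: -0.2
finger_force: 0.0
[-0.0113, -0.0083, 0.0013] None
[-0.0162, -0.0117, 0.0013] None
[-0.0254, -0.0137, 0.0013] None
[-0.034, -0.0173, 0.0013] None
[-0.0419, -0.0224, 0.0014] None
[-0.0488, -0.0287, 0.0014] None
[-0.0545, -0.0361, 0.0014] None
[-0.0588, -0.0444, 0.0014] None
[-0.0616, -0.0534, 0.0015] None
[-0.0628, -0.0626, 0.0015] None
[-0.0623, -0.072, 0.0015] None
[-0.0612, -0.0736, 0.0015] None
[120.16432556 146.48969148 150.74532763 152.62522551 154.95130713]
```

View pics/t2.png

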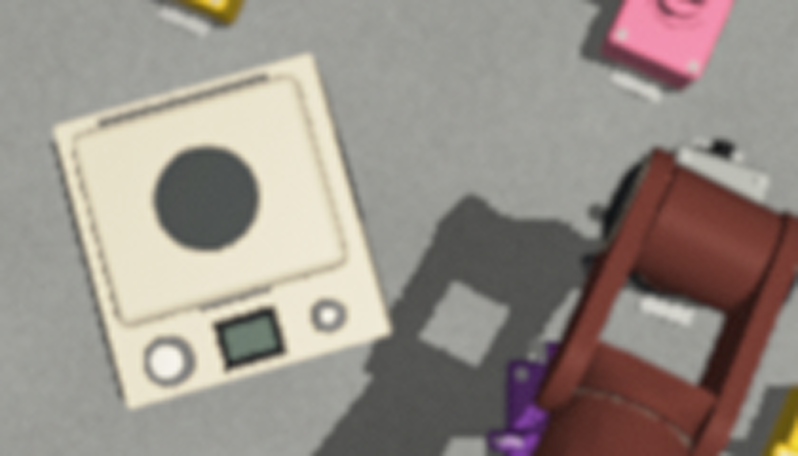

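The top view shows the lid fully shut (top at z ≈ 151), both keys clear at (168,360) and (328,315), and the arm over the isolator. Turning the handle now.

```bash
python3 -m pendant '[[-0.011,-0.008,0.001,0,0,0,-1],[-0.016,-0.0117,0.001,0,0,0,-1],[-0.021,-0.0125,0.001,0,0,0,-1],[-0.0255,-0.0137,0.001,0,0,0,-1],[-0.03,-0.0155,0.001,0,0,0,-1],[-0.034,-0.0173,0.001,0,0,0,-1],[-0.038,-0.02,0.001,0,0,0,-1],[-0.042,-0.0225,0.001,0,0,0,-1],[-0.0455,-0.0255,0.001,0,0,0,-1],[-0.049,-0.0287,0.001,0,0,0,-1]]'; python3 - <<'E'
from h import *
rows([han(a,24) for a in range(40,91,10)]+[han(90,22)])
E
```

```text
time_s: 11.95
tcp_pos: [544.6, -175.8, 107.5]
orientation: [[-0.962, -0.274, 0.001], [-0.274, 0.962, -0.0], [-0.001, -0.0, -1.0]]
force: [-1.4, 1.2, -0.1]
width: 0.3
finger_force: 0.8
[-0.0003, 0.0001, -0.0015] None
[-0.006, -0.0073, -0.0015] None
[-0.0103, -0.0156, -0.0015] None
[-0.0131, -0.0245, -0.0015] None
[-0.0143, -0.0338, -0.0015] None
[-0.0139, -0.0431, -0.0015] None
[-0.0128, -0.0448, -0.0015] None
```

```bash
python3 -m pendant '[[-0.003,-0.0035,0,0,0,0,-1],[-0.006,-0.0073,0,0,0,0,-1],[-0.0085,-0.0115,0,0,0,0,-1],[-0.0105,-0.0156,0,0,0,0,-1],[-0.012,-0.02,0,0,0,0,-1],[-0.0133,-0.0245,0,0,0,0,-1],[-0.014,-0.029,0,0,0,0,-1],[-0.0145,-0.034,0,0,0,0,-1],[-0.0145,-0.0385,0,0,0,0,-1],[-0.014,-0.043,0,0,0,0,-1],[-0.014,-0.043,0,0,0,0,-1]]'; python3 - <<'E'
from h import *
rows([han(90,24),han(90,20),han(90,60)]); print(read_state()["force"])
E
```

```text
time_s: 13.32
tcp_pos: [569.1, -213.6, 107.3]
orientation: [[-0.962, -0.274, -0.0], [-0.274, 0.962, 0.0], [0.0, 0.0, -1.0]]
force: [-0.2, 0.0, -1.0]
width: 0.2
finger_force: 0.0
[-0.0007, -0.0001, -0.0017] None
[0.0016, -0.0034, -0.0017] None
[-0.0208, 0.0297, -0.0017] None
[-0.24571122  0.03614156 -0.97494165]
```

```bash
python3 -m pendant '[[0.001,-0.002,0,0,0,0,-1],[0.0015,-0.0035,0,0,0,0,-1],[0.0025,-0.005,0,0,0,0,-1],[0.0025,-0.005,0,0,0,0,-1]]'
```

```text
time_s: 13.82
tcp_pos: [568.5, -216.3, 107.2]
orientation: [[-0.962, -0.275, 0.001], [-0.275, 0.962, 0.005], [-0.002, 0.005, -1.0]]
force: [1.6, 8.5, 0.8]
width: 0.0
finger_force: 4.4
```

The handle is against its stop. Back off, rise, move above the start key and check the handle.

```bash
python3 - <<'E'
from h import *
rows([[401,238.3,200],[401,238.3,150]])
E
python3 -m pendant '[[-0.015,0.025,0,0,0,0,-1],[-0.015,0.025,0,0,0,0,-1],[-0.015,0.025,-0.06,0,0,0,-1],[-0.015,0.025,-0.12,0,0,0,-1],[-0.015,0.025,-0.12,0,0,0,-1]]'; python3 - <<'E'
from h import *
rows([[401,238.3,200],[401,238.3,150]])
E
```

```text
[0.036, 0.4836, -0.1016] None
[0.0361, 0.4833, -0.0516] None
time_s: 14.45
tcp_pos: [578.7, -192.9, 235.2]
orientation: [[-0.962, -0.274, 0.012], [-0.274, 0.962, -0.006], [-0.01, -0.009, -1.0]]
force: [0.7, 0.2, 0.8]
width: -0.0
finger_force: 0.0
[0.0529, 0.4636, 0.0193] None
[0.0534, 0.4641, 0.0693] None
```

```bash
python3 -m pendant '[[0.053,0.464,0.0,0,0,0,-1],[0.053,0.464,0.0,0,0,0,-1],[0.053,0.464,0.0,0,0,0,-1],[0.053,0.464,0.0,0,0,0,-1],[0.053,0.464,0.0,0,0,0,-1],[0.053,0.464,0.0,0,0,0,-1],[0.053,0.464,0.0,0,0,0,-1],[0.053,0.464,0.0,0,0,0,-1],[0.053,0.464,0.0,0,0,0,-1],[0.053,0.464,0.0,0,0,0,-1],[0.053,0.464,0.0,0,0,0,-1]]'; python3 - <<'E'
from h import *
rows([[401,238.3,200],[401,238.3,146]])
p,d=read_camera("top"); W=cloud("top",d)
m=(np.hypot(W[...,0]-517,W[...,1]+221)<100)&(W[...,2]>105)
P=W[m][:,:2].astype(np.float32); print(m.sum(),cv2.minAreaRect(P),np.degrees(np.arctan2(*(P.mean(0)-AX)[::-1])))
a=cv2.resize(p[160:250,270:350],None,fx=5,fy=5); cv2.imwrite("pics/t3.png",a)
E
```

```text
time_s: 15.82
tcp_pos: [397.9, 239.9, 227.0]
orientation: [[-0.962, -0.272, -0.0], [-0.272, 0.962, -0.001], [0.0, -0.0, -1.0]]
force: [-0.6, 0.2, -0.6]
width: -0.5
finger_force: 0.0
[-0.0025, -0.0024, 0.016] None
[-0.0025, -0.0024, 0.07] None
136 ((537.6749267578125, -226.91708374023438), (16.80813980102539, 83.53560638427734), 71.73283386230469) -12.564295891766646
```

View pics/t3.png

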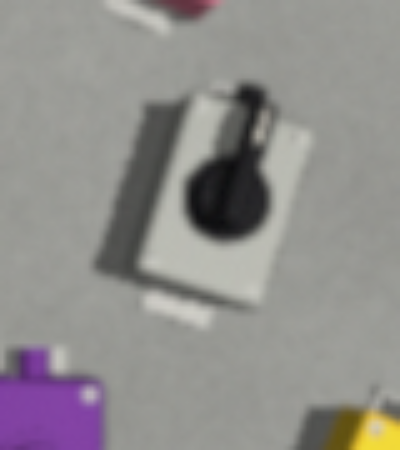

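The handle now points along the case, from (225,195) up to (250,100), and its bar fit gives −18.3°, the on detent. Next, the start key.

```bash
python3 -m pendant '[[-0.002,-0.002,0.04,0,0,0,-1],[-0.002,-0.002,0.065,0,0,0,-1],[-0.002,-0.002,0.07,0,0,0,-1],[-0.002,-0.002,0.07,0,0,0,-1],[-0.002,-0.002,0.07,0,0,0,-1]]'; python3 - <<'E'
from h import *
rows([[401,238.3,141],[401,238.3,136]])
E
```

```text
time_s: 16.5
tcp_pos: [400.9, 239.9, 158.9]
orientation: [[-0.962, -0.274, 0.002], [-0.274, 0.962, 0.001], [-0.003, 0.0, -1.0]]
force: [-0.8, 0.1, -0.3]
width: 0.0
finger_force: 0.0
[0.0003, -0.0016, 0.0069] None
[0.0003, -0.0016, 0.0119] None
```

```bash
python3 -m pendant '[[0,-0.001,0.003,0,0,0,-1],[0,-0.001,0.005,0,0,0,-1],[0,-0.001,0.007,0,0,0,-1],[0,-0.001,0.009,0,0,0,-1],[0,-0.001,0.0105,0,0,0,-1],[0,-0.001,0.0105,0,0,0,-1]]'
```

```text
time_s: 17.25
tcp_pos: [400.3, 238.8, 147.2]
orientation: [[-0.962, -0.274, 0.0], [-0.274, 0.962, 0.0], [-0.0, -0.0, -1.0]]
force: [-0.8, -0.8, 5.1]
width: -0.2
finger_force: 2.3
```

```bash
python3 -m pendant '[[0,0,0.001,0,0,0,-1],[0,0,0.002,0,0,0,-1],[0,0,0.003,0,0,0,-1],[0,0,0.003,0,0,0,-1],[0,0,0.003,0,0,0,-1]]'
```

```text
time_s: 17.88
tcp_pos: [400.5, 238.9, 146.8]
orientation: [[-0.962, -0.275, 0.0], [-0.275, 0.962, -0.0], [0.0, -0.0, -1.0]]
force: [-7.5, -3.2, 17.5]
width: 0.2
finger_force: 8.8
```

The key is on its stop: 17 N with no further travel, tip at z ≈ 136. Release it straight up and check.

```bash
python3 -m pendant '[[0,0,-0.005,0,0,0,-1],[0,0,-0.02,0,0,0,-1],[0,0,-0.07,0,0,0,-1],[0,0,-0.13,0,0,0,-1],[-0.0,0.12,-0.15,0,0,0,-1],[0.1,0.12,-0.15,0,0,0,-1],[0.1,0.12,-0.15,0,0,0,-1],[0.1,0.12,-0.15,0,0,0,-1],[0.1,0.12,-0.15,0,0,0,-1]]'; python3 - <<'E'
from h import *
p,d=read_camera("top"); cv2.imwrite("pics/t4.png",p); W=cloud("top",d)
k=np.hypot(W[...,0]-400.5,W[...,1]-238)<9; print("key z",np.nanmedian(W[k][:,2]))
m=(np.abs((W[...,:2]-C-15*EX)@EX)<60)&(np.abs((W[...,:2]-C)@EY)<80)&(W[...,2]>100)
print("lid z",np.percentile(W[m][:,2],[5,50,95]))
m=(np.hypot(W[...,0]-517,W[...,1]+221)<100)&(W[...,2]>105)
print(cv2.minAreaRect(W[m][:,:2].astype(np.float32)))
E
```

```text
time_s: 19.0
tcp_pos: [271.1, 326.7, 293.8]
orientation: [[-0.961, -0.275, 0.0], [-0.275, 0.961, -0.0], [-0.0, -0.0, -1.0]]
force: [0.1, -0.2, -0.3]
width: -0.3
finger_force: 0.0
key z 141.54372484343185
lid z [148.27900931 151.85748113 155.49005331]
((537.676025390625, -227.0079345703125), (16.50296974182129, 83.84227752685547), 71.86866760253906)
```

View pics/t4.png

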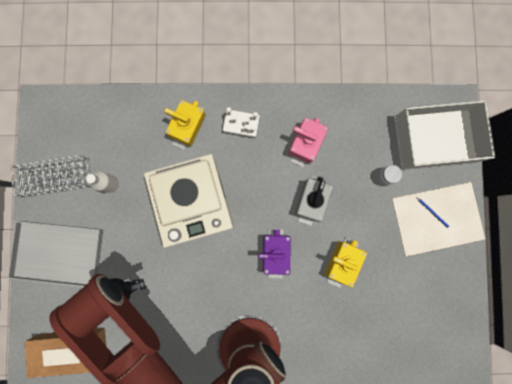

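The final view shows the lid shut at (185,192), the start key up at (174,235) and the handle on at (317,190). The bottle, jar and tube block haven't moved, and the arm is clear of everything.

```bash
python3 -c "
from workcell import *
print(finish_job())"
```

```text
the job is handed in; nothing more can be done
None
```

The job is handed in at about 19 s: lid lowered shut, isolator handle turned to on, start key pressed to its stop and back up; the stop key was never pressed, and the bottle, jar and tube block were left where they stood.

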